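Load the analyser's sample magazine

TASK

Move the four sample vials from the sample rack to the loading magazine, one at a time, each standing upright on the floor of the nest of its own cap colour. The analyser logs samples as they are loaded, so load red first, then yellow, then green, then blue. Keep the vials upright and set each one down rather than dropping it, and leave the white dish and the beaker where they stand.

Things in the scene. Friction and masses are not known exactly. Their poses are not given: they have to be found in the camera images.
- vial_red: amber sample vial, red cap (its top 18 mm): upright, 30 mm diameter, 64 mm tall, about 50 g; origin at centre of underside, z up. At the start the vials stand mixed in a row, 62 mm apart, in a fixed grey and white rack (264 x 70 mm, left or right, turned a little; pocket floors 8 mm above the bench, pocket walls 10 mm high, 38 mm apart); the vial's y axis runs along the row, x across it with free room for fingers
- vial_yellow: amber sample vial, yellow cap (its top 18 mm): upright, 30 mm diameter, 64 mm tall, about 50 g; origin at centre of underside, z up. At the start the vials stand mixed in a row, 62 mm apart, in a fixed grey and white rack (264 x 70 mm, left or right, turned a little; pocket floors 8 mm above the bench, pocket walls 10 mm high, 38 mm apart); the vial's y axis runs along the row, x across it with free room for fingers
- vial_green: amber sample vial, green cap (its top 18 mm): upright, 30 mm diameter, 64 mm tall, about 50 g; origin at centre of underside, z up. At the start the vials stand mixed in a row, 62 mm apart, in a fixed grey and white rack (264 x 70 mm, left or right, turned a little; pocket floors 8 mm above the bench, pocket walls 10 mm high, 38 mm apart); the vial's y axis runs along the row, x across it with free room for fingers
- vial_blue: amber sample vial, blue cap (its top 18 mm): upright, 30 mm diameter, 64 mm tall, about 50 g; origin at centre of underside, z up. At the start the vials stand mixed in a row, 62 mm apart, in a fixed grey and white rack (264 x 70 mm, left or right, turned a little; pocket floors 8 mm above the bench, pocket walls 10 mm high, 38 mm apart); the vial's y axis runs along the row, x across it with free room for fingers
- nest_red: red fixed square tray, open on top: 56 mm outside, 48 mm inside, 12 mm high, floor 4 mm thick; origin at centre of underside, z up. The four nests sit mixed in a row, 70 mm apart, on an aluminium rail (290 x 80 mm, top 10 mm above the bench: nest floors are 14 mm above it), the loading magazine; y axis along the row, x across it with free room for fingers
- nest_yellow: yellow fixed square tray, open on top: 56 mm outside, 48 mm inside, 12 mm high, floor 4 mm thick; origin at centre of underside, z up. The four nests sit mixed in a row, 70 mm apart, on an aluminium rail (290 x 80 mm, top 10 mm above the bench: nest floors are 14 mm above it), the loading magazine; y axis along the row, x across it with free room for fingers
- nest_green: green fixed square tray, open on top: 56 mm outside, 48 mm inside, 12 mm high, floor 4 mm thick; origin at centre of underside, z up. The four nests sit mixed in a row, 70 mm apart, on an aluminium rail (290 x 80 mm, top 10 mm above the bench: nest floors are 14 mm above it), the loading magazine; y axis along the row, x across it with free room for fingers
- nest_blue: blue fixed square tray, open on top: 56 mm outside, 48 mm inside, 12 mm high, floor 4 mm thick; origin at centre of underside, z up. The four nests sit mixed in a row, 70 mm apart, on an aluminium rail (290 x 80 mm, top 10 mm above the bench: nest floors are 14 mm above it), the loading magazine; y axis along the row, x across it with free room for fingers
- dish: white ceramic dish, bystander, 72 mm diameter, 34 mm high, loose on the bench between the two racks; origin at the centre of its underside
- beaker: empty glass beaker, bystander, 60 mm diameter, 78 mm high, loose on the bench beyond the racks; origin at the centre of its underside
There are look-alikes about, which are no part of the job. What is shaped like the vial_blue but black or pink is not meant.

How it is judged (in metres and radians):
On the way, in this order (a step that is already met when the one before it is completed fails the run):
1. the red vial stands released in the red nest (horizontal distance between vial_red and nest_red below 0.016 m and z of vial_red in the frame of nest_red between 0.001 and 0.0075 m and angle between vial_red's own z axis and vertical below 0.1 rad and linear speed of vial_red below 0.02 m/s and contact force between vial_red and the fingers below 0.05 N), for 0.2 s.
2. the yellow vial stands released in the yellow nest (horizontal distance between vial_yellow and nest_yellow below 0.016 m and z of vial_yellow in the frame of nest_yellow between 0.001 and 0.0075 m and angle between vial_yellow's own z axis and vertical below 0.1 rad and linear speed of vial_yellow below 0.02 m/s and contact force between vial_yellow and the fingers below 0.05 N), for 0.2 s.
3. the green vial stands released in the green nest (horizontal distance between vial_green and nest_green below 0.016 m and z of vial_green in the frame of nest_green between 0.001 and 0.0075 m and angle between vial_green's own z axis and vertical below 0.1 rad and linear speed of vial_green below 0.02 m/s and contact force between vial_green and the fingers below 0.05 N), for 0.2 s.
4. the blue vial stands released in the blue nest (horizontal distance between vial_blue and nest_blue below 0.016 m and z of vial_blue in the frame of nest_blue between 0.001 and 0.0075 m and angle between vial_blue's own z axis and vertical below 0.1 rad and linear speed of vial_blue below 0.02 m/s and contact force between vial_blue and the fingers below 0.05 N), for 0.2 s.
At the end, for the whole second after the job is handed in: All four vials upright (0.1 rad), released, at rest, each on the floor of its own colour's nest (axis within 16 mm of the nest centre, underside under 7.5 mm above the nest's underside), loaded in the order red, yellow, green, blue; dish and beaker moved less than 20 mm (all of step 1 and all of step 2 and all of step 3 and all of step 4 and distance of each of dish, beaker from where it was at the start of the episode below 0.02 m); the robot touches nothing.
It fails at once if a vial is tipped over (more than 0.7 rad) (angle between any of vial_red, vial_yellow, vial_green, vial_blue's own z axis and vertical above 0.7 rad).
It fails at once if a vial is dropped: out of the fingers with its underside more than 45 mm above the bench ((height (world z) of vial_red above 0.045 m and contact force between vial_red and the fingers below 0.02 N) or (height (world z) of vial_yellow above 0.045 m and contact force between vial_yellow and the fingers below 0.02 N) or (height (world z) of vial_green above 0.045 m and contact force between vial_green and the fingers below 0.02 N) or (height (world z) of vial_blue above 0.045 m and contact force between vial_blue and the fingers below 0.02 N)).
It fails at once if the dish or the beaker is disturbed (moved more than 20 mm) (distance of any of dish, beaker from where it was at the start of the episode above 0.02 m).
It also fails if it takes over 120 s, if anything falls off the work surface, if the arm or the gripper's body presses on something with over 40 N, if the wrist force passes 120 N, or if a joint passes its speed limit or range.

ROBOT

A 6-joint arm with a two-finger parallel gripper is mounted at the origin on the work surface. World frame = base frame: x ahead of the robot, y to its left, z up, the work surface at z = 0. Lengths are in m, angles in degrees, forces in N, time in s.
With the tool pointing down it reaches from about 0.325 to 0.775 m from the base axis. Payload 9.3 kg.
Tool frame: the origin (TCP) lies at the very end of the fingers, on their centre line; the grasp point (between the pads) lies 19 mm behind it; z points along the fingers, x is the direction in which the jaws open and shut, and the axes are right-handed (so a half turn about z gives the same grasp; the last joint's range is limited). The gripper opens to 85 mm and grips with 20 to 120 N. Pads are 22 mm wide; open, the fingers measure 114 mm over their backs; the gripper's body (76 mm by 85 mm) begins 54 mm behind the grasp point. The pads swing forward as they close: fully open they stand 13 mm farther back than shut.
Start: joints at [-81.509, 14.817, 1.232, 76.415, 0, 81.257], TCP at [0.163, -0.525, 0.231] pointing down, gripper open.
Joint ranges: [-174.27, 174.27], [-52.1, 104.24], [-59.71, 78.15], [-110.17, 111.67], [-87.03, 83.33], [-180, 180]. Speed limits (degrees/s): [127.2, 127.2, 159.86, 180, 180, 180].

INTERFACE

Orientations are given as a 3x3 rotation matrix whose columns are the frame's x, y, z axes.
In Python, from plant import env gives the robot as it stands. The module is installed in compiled form; this text tells all that it offers.
- The arm moves only by the tool servo_tool, never from a script. Its argument "commands" is a list of rows, each an object with "translation": the shift along the tool's x, y, z in m, a list of three; "twist": the turn about the tool's z in rad. In form: [{"translation": [dx, dy, dz], "twist": twist}, ...]. A call has 1 to 12 rows; each row is the pose to reach, as a shift and turn from the pose commanded when the call began, along the tool's axes at that moment; what a row does not reach only later rows make up. A row lasts 1/12 s, in which the tool goes at most 41.7 mm and 7.16 degrees, less where a joint would pass 70% of its speed; a pose out of reach is approached as far as the arm can. A call with a gripper value outside its range is refused whole. "grip" is the closure, from 0 (fully open) to 1 (shut), set as the call begins (left out, the last holds). The fingers move at their own pace and stop on an object; "force" is the grip in N (left out, the last holds). Time passes only in rows, so rows that repeat a pose let the fingers close. It gives the time, the measured TCP pose, the force and the opening at its end, in the units of the state.
- env.sense(): the state, without advancing time (a new reading comes with each control period).
- env.camera(name): name is "scene" or "top"; returns (picture, depth): 420x560x3 uint8, red, green, blue; 420x560 float32, m along the optical axis (not along the pixel's ray), 0 where there is no reading.
- env.camera_info(name): a dict with "mtx" (3x3 intrinsics, pixels), "T" (4x4, takes a point from camera to world coordinates). Camera axes: x right, y down, z forward; pixel columns grow to the right and rows downward; lengths in m; the calibration is good to about 2 mm. A picture is of the moment at which its call begins. camera_info takes no time and is no camera call.
- env.sign_off(): hands the job in, once; it reports no verdict.
Trained networks look in the newest picture that a camera, given by its name, has taken for a name from the list of things; names that differ only in an ending like _2 or _b are one class to them, and where a whole thing is asked for, a point or a joint stands for the part that bears it (a point fixed in the world has none). Each returns a list of dicts, best first, with "conf" (0 to 1); they miss things now and then, are a little off and sometimes report something else, mostly with a low value. They report only what shows in the picture. A call takes as long as a camera call. They do not tell look-alikes from the thing itself.
- env.silhouettes(label, camera): "region" (420x560 bool, what is visible of it) and "rect" ([left, top, width, height] in pixels, round what is visible of it).
- env.place_of(label, camera): "point" ([row, column] in pixels: a listed point, or the origin of a listed thing).
The state is a dict: "time_s": time; "joints": joint angles; "qvel": joint speeds; "joint_efforts": joint torques, N m; "ee_pos": TCP position; "ee_rot": TCP orientation; "ft_force": force on the tool from outside, world axes, zero at the start; "ft_torque": the same for the moment, N m; "finger_gap": opening from 0.0 (shut) to 1.0 (fully open).
Only numpy, scipy, OpenCV 4.12 (cv2) and the standard library are available. Lean on these libraries where they do the work, as an engineer would, in place of code of your own. Each camera call takes 0.05 s, during which the arm holds its last target. There are 200 camera calls.

## Working session

There is one attempt and no reset: what is moved stays moved. The work goes in short steps, Python scripts to look and compute and a tool call to move; the robot and the scene stay as the last step left them, time stands still between calls to the robot, and variables do not carry over. Pictures are saved under pics/ and viewed, about 12 in all and at most 16, crops included, and the job is handed in when it is done.

Besides the shell and the picture viewer there is one more tool, called after "Request:" as name(argument=value, ...), one argument or row to a line, values as JSON. servo_tool: Moves the arm, as the interface text tells. Its arguments: {"type":"object","properties":{"commands":{"type":"array","items":{"type":"object","properties":{"translation":{"type":"array","items":{"type":"number"}},"twist":{"type":"number"}}}},"grip":{"type":"number"},"force":{"type":"number"}},"required":["commands"]}

```bash
mkdir -p pics; python3 - <<'E'
from plant import env
import cv2,numpy as np
s=env.sense();print(s['time_s'],s['ee_pos'],np.round(s['ee_rot'],3).tolist(),s['finger_gap'])
for c in("scene","top"):
    p,d=env.camera(c);np.savez(f"/tmp/{c}.npz",p=p,d=d)
    cv2.imwrite(f"pics/{c}0.png",p[:,:,::-1]);print(c,env.camera_info(c))
E
```

```text
0.0 [ 0.16292492 -0.52504629  0.23067959] [[0.296, -0.955, -0.0], [-0.955, -0.296, 0.001], [-0.001, -0.0, -1.0]] 0.9996856162603972
scene {'mtx': array([[446.61984747,   0.        , 272.33339685],
       [  0.        , 446.61984747, 204.44857104],
       [  0.        ,   0.        ,   1.        ]]), 'T': array([[-2.49239342e-01,  7.74535406e-01, -5.81355877e-01,
         1.10559528e+00],
       [ 9.68441788e-01,  1.99023074e-01, -1.50034394e-01,
         1.79051282e-01],
       [-5.03716551e-04, -6.00403798e-01, -7.99696833e-01,
         8.02376020e-01],
       [ 0.00000000e+00,  0.00000000e+00,  0.00000000e+00,
         1.00000000e+00]])}
top {'mtx': array([[400.17200846,   0.        , 281.85826567],
       [  0.        , 400.17200846, 211.76460527],
       [  0.        ,   0.        ,   1.        ]]), 'T': array([[ 0.02104722, -0.99298096,  0.1163865 ,  0.47328268],
       [-0.99971167, -0.01955694,  0.01393188,  0.01111711],
       [-0.01155793, -0.11664617, -0.99310628,  0.85634636],
       [ 0.        ,  0.        ,  0.        ,  1.        ]])}
```

View pics/top0.png

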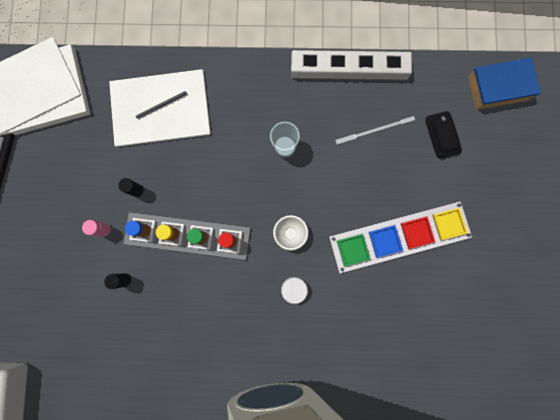

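View pics/scene0.png

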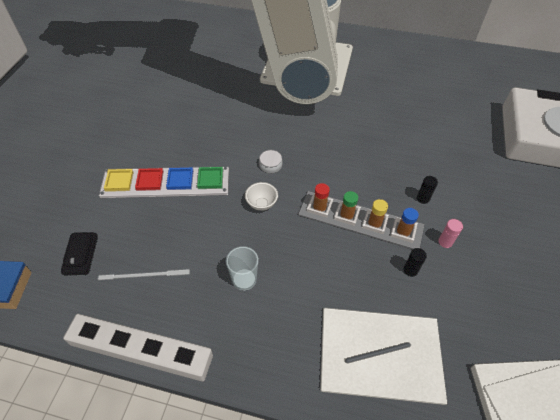

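Top view: the caps stand at blue (135,229), yellow (164,232), green (195,237) and red (227,240). Nests are green (352,250), blue (386,242), red (417,233) and yellow (451,224). Dish (291,233) and beaker (285,138). Look-alikes of the vials are pink (95,228) and black (130,187), (117,281), all outside the rack. The black-holed block (352,65) and white puck (294,291) are no part of the job. I choose the four in the rack.

```bash
cat > m.py <<'E'
import numpy as np,cv2
from plant import env
def cloud(c,d):
    i=env.camera_info(c);K=i['mtx'];v,u=np.mgrid[0:420,0:560]
    P=np.stack([(u-K[0,2])/K[0,0]*d,(v-K[1,2])/K[1,1]*d,d],-1)
    return P@i['T'][:3,:3].T+i['T'][:3,3]
HUE={'red':(0,),'yellow':(26,),'green':(65,),'blue':(111,)}
def colour(p,n):
    h=cv2.cvtColor(p,cv2.COLOR_RGB2HSV).astype(int);d=np.abs(h[...,0]-HUE[n][0]);d=np.minimum(d,180-d)
    return (d<9)&(h[...,1]>140)&(h[...,2]>60)
E
python3 - <<'E'
from m import *
for c in("top","scene"):
    z=np.load(f"/tmp/{c}.npz");p,d=z['p'],z['d'];W=cloud(c,d)
    for n in HUE:
        m=colour(p,n)&(d>0)
        a=m&(W[...,2]>.064)&(W[...,2]<.08)&(W[...,1]>0)&(W[...,0]<.7)
        b=m&(W[...,2]>.009)&(W[...,2]<.035)&(W[...,1]<0)&(W[...,0]<.62)
        for t,k in(('vial',a),('nest',b)):
            Q=W[k];r=cv2.minAreaRect(Q[:,:2].astype(np.float32)*1000) if len(Q) else None
            print(c,n,t,len(Q),np.round(np.median(Q[:,2]),4),np.round(r,1).tolist() if 0 else r)
    for nm,lo,hi,x0,x1,y0,y1 in(('dish',.02,.05,.35,.5,-.08,.08),('puck',.02,.2,.25,.38,-.08,.08),('beaker',.03,.1,.56,.75,-.1,.1),('holes',.01,.1,.75,.9,-.4,0)):
        k=(d>0)&(W[...,2]>lo)&(W[...,2]<hi)&(W[...,0]>x0)&(W[...,0]<x1)&(W[...,1]>y0)&(W[...,1]<y1);Q=W[k]
        if len(Q):print(c,nm,len(Q),cv2.minAreaRect(Q[:,:2].astype(np.float32)*1000),Q[:,2].max())
z=np.load("/tmp/top.npz");cv2.imwrite("pics/crop.png",cv2.resize(z['p'][170:300,70:270,::-1],None,fx=4,fy=4,interpolation=2))
E
```

```text
top red vial 171 0.0724 ((508.3326110839844, 132.55494689941406), (25.62419319152832, 27.962793350219727), 1.0516220331192017)
top red nest 717 0.0154 ((533.4244384765625, -260.91375732421875), (55.20756530761719, 56.780086517333984), 16.336183547973633)
top yellow vial 187 0.0723 ((520.5996704101562, 255.38772583007812), (27.534555435180664, 27.96361541748047), 1.2108737230300903)
top yellow nest 730 0.0154 ((553.3028564453125, -328.76788330078125), (55.51493835449219, 60.27071762084961), 16.144882202148438)
top green vial 173 0.0726 ((514.9462890625, 193.49740600585938), (25.81572914123535, 28.210962295532227), 1.0430655479431152)
top green nest 665 0.0152 ((494.9483642578125, -126.71820068359375), (52.79555130004883, 54.34142303466797), 16.454177856445312)
top blue vial 190 0.0723 ((527.2360229492188, 316.89251708984375), (27.981887817382812, 28.293720245361328), 7.95485258102417)
top blue nest 708 0.0154 ((513.9703369140625, -193.5926971435547), (54.97573471069336, 56.255828857421875), 16.38007926940918)
top dish 560 ((443.0621337890625, -3.4001083374023438), (115.00078582763672,
[... 1195 characters left out ...]
7.376296997070312), 1.4287954568862915)
scene blue nest 499 0.0153 ((515.0557250976562, -193.11810302734375), (58.98649215698242, 55.11705780029297), 16.212493896484375)
scene dish 376 ((441.88531494140625, -2.902545928955078), (119.55982971191406, 50.80302429199219), 3.8194758892059326) 0.03771744701266977
scene puck 2 ((250.1602020263672, -49.28923797607422), (9.444192886352539, 0.0), 90.23920440673828) 0.19241782334496205
scene beaker 818 ((654.835205078125, 5.593330383300781), (190.34169006347656, 57.70819091796875), 13.03897476196289) 0.08042875452123432
scene holes 3227 ((829.10888671875, -198.58566284179688), (404.2138977050781, 146.03750610351562), 86.62548828125) 0.04543726507083978
```

View pics/crop.png

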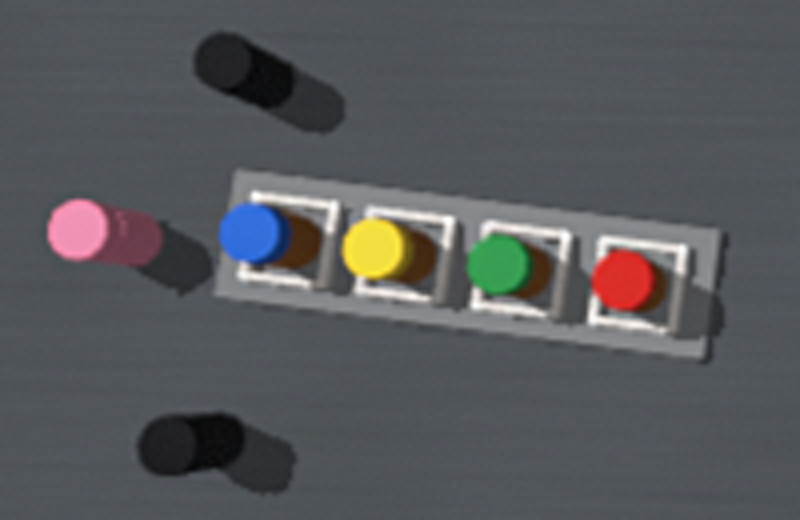

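Crop confirms: blue (255,232), yellow (375,248), green (498,265) and red (624,280) are in the rack. Pink and black are outside it.

Both cameras agree to within 2 mm and the spacings fit (62 mm and 70 mm). Rack row x axis is about -5.7°, nests +16.2°.

```bash
cat >> m.py <<'E'
V=dict(red=(.509,.1322),green=(.5152,.1936),yellow=(.5213,.2553),blue=(.5275,.3168)); VY=-5.7
N=dict(red=(.534,-.2606),green=(.4952,-.1264),yellow=(.5537,-.3277),blue=(.5145,-.1934)); NY=16.2
def rel(x,y,z,yaw,p=None,R=None):
    s=env.sense();p=s['ee_pos'] if p is None else p;R=s['ee_rot'] if R is None else R
    t=R.T@(np.array([x,y,z])-p);c=np.degrees(np.arctan2(R[1,0],R[0,0]))
    print(np.round(t,4).tolist(),'twist',round(-np.radians((yaw-c+180)%360-180),4),'rows',round(np.linalg.norm(t)/.0417,1))
E
python3 -c "
from m import *
rel(*V['red'],.15,VY)
for n in V:
  # rack->nest, in tool axes at rack yaw (down); nest->next rack, at nest yaw
  pass
"
```

```text
[-0.5251, -0.5253, 0.0814] twist -1.1706 rows 17.9
```

Request:
servo_tool(
  commands=[
    {"translation":[-0.525,-0.525,0.081],"twist":-1.171},
    {"translation":[-0.525,-0.525,0.081],"twist":-1.171},
    {"translation":[-0.525,-0.525,0.081],"twist":-1.171},
    {"translation":[-0.525,-0.525,0.081],"twist":-1.171},
    {"translation":[-0.525,-0.525,0.081],"twist":-1.171},
    {"translation":[-0.525,-0.525,0.081],"twist":-1.171},
    {"translation":[-0.525,-0.525,0.081],"twist":-1.171},
    {"translation":[-0.525,-0.525,0.081],"twist":-1.171},
    {"translation":[-0.525,-0.525,0.081],"twist":-1.171},
    {"translation":[-0.525,-0.525,0.081],"twist":-1.171},
    {"translation":[-0.525,-0.525,0.081],"twist":-1.171},
    {"translation":[-0.525,-0.525,0.081],"twist":-1.171},
  ],
  grip=0,
  force=40,
)

```text
time_s: 1.1
ee_pos: [0.3948, -0.0834, 0.1769]
ee_rot: [[0.995, -0.099, 0.0], [-0.099, -0.995, -0.0], [0.0, 0.0, -1.0]]
ft_force: [1.4, -1.7, -0.1]
finger_gap: 0.999
```

```bash
python3 -c "
from m import *
rel(*V['red'],.15,VY)"
```

```text
[0.0924, -0.2258, 0.0269] twist 0.0006 rows 5.9
```

Request:
servo_tool(
  commands=[
    {"translation":[0.092,-0.226,0.027]},
    {"translation":[0.092,-0.226,0.027]},
    {"translation":[0.092,-0.226,0.027]},
    {"translation":[0.092,-0.226,0.027]},
    {"translation":[0.092,-0.226,0.027]},
    {"translation":[0.092,-0.226,0.027]},
    {"translation":[0.092,-0.226,0.027]},
    {"translation":[0.092,-0.226,0.027]},
    {"translation":[0.092,-0.226,0.027]},
  ],
)

```text
invalid input at $.commands[0]: expected keys translation, twist
```

```bash
python3 -c "
from m import *
rel(*V['red'],.028,VY);print(env.sense()['ee_pos'])"
```

```text
[0.0923, -0.2258, 0.1489] twist 0.0006 rows 6.9
[ 0.39478575 -0.08339486  0.17688792]
```

Request:
servo_tool(
  commands=[
    {"translation":[0.092,-0.226,0.027],"twist":0},
    {"translation":[0.092,-0.226,0.027],"twist":0},
    {"translation":[0.092,-0.226,0.027],"twist":0},
    {"translation":[0.092,-0.226,0.027],"twist":0},
    {"translation":[0.092,-0.226,0.027],"twist":0},
    {"translation":[0.092,-0.226,0.027],"twist":0},
    {"translation":[0.092,-0.226,0.027],"twist":0},
    {"translation":[0.092,-0.226,0.027],"twist":0},
    {"translation":[0.092,-0.226,0.027],"twist":0},
  ],
)

```text
time_s: 1.85
ee_pos: [0.5078, 0.1303, 0.1496]
ee_rot: [[0.995, -0.098, -0.001], [-0.098, -0.995, -0.0], [-0.001, 0.0, -1.0]]
ft_force: [-0.4, -0.2, 0.4]
finger_gap: 1.0
```

```bash
python3 -c "
from m import *
rel(*V['red'],.028,VY);print(env.sense()['ee_pos'])
p,d=env.camera('scene');cv2.imwrite('pics/a1.png',p[100:300,200:480,::-1].repeat(2,0).repeat(2,1))"
```

```text
[0.0011, -0.0021, 0.1216] twist 0.0013 rows 2.9
[0.50784508 0.13028215 0.14957974]
```

View pics/a1.png

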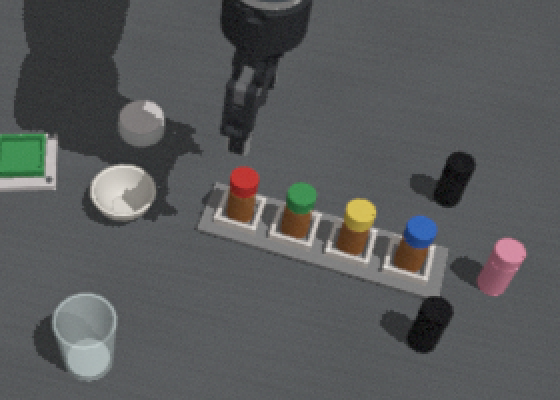

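The open gripper is above the red cap (243,180), jaws across the row and clear of the neighbours.

Request:
servo_tool(
  commands=[
    {"translation":[0.001,-0.002,0.04],"twist":0},
    {"translation":[0.001,-0.002,0.08],"twist":0},
    {"translation":[0.001,-0.002,0.105],"twist":0},
    {"translation":[0.001,-0.002,0.122],"twist":0},
    {"translation":[0.001,-0.002,0.122],"twist":0},
    {"translation":[0.001,-0.002,0.122],"twist":0},
  ],
)

```text
time_s: 2.4
ee_pos: [0.5091, 0.131, 0.0283]
ee_rot: [[0.995, -0.101, -0.001], [-0.101, -0.995, -0.0], [-0.001, 0.0, -1.0]]
ft_force: [-0.2, -0.3, -0.1]
finger_gap: 1.001
```

Request:
servo_tool(
  commands=[
    {"translation":[0,0,0],"twist":0},
    {"translation":[0,0,0],"twist":0},
    {"translation":[0,0,0],"twist":0},
    {"translation":[0,0,0],"twist":0},
    {"translation":[0,0,0],"twist":0},
    {"translation":[0,0,0],"twist":0},
    {"translation":[0,0,0],"twist":0},
    {"translation":[0,0,0],"twist":0},
  ],
  grip=1,
  force=40,
)

```text
time_s: 3.07
ee_pos: [0.5099, 0.1323, 0.0289]
ee_rot: [[0.995, -0.099, 0.001], [-0.099, -0.995, -0.0], [0.001, -0.0, -1.0]]
ft_force: [-1.9, -0.0, 7.2]
finger_gap: 0.343
```

Request:
servo_tool(
  commands=[
    {"translation":[0,0,-0.01],"twist":0},
    {"translation":[0,0,-0.03],"twist":0},
    {"translation":[0,0,-0.06],"twist":0},
    {"translation":[0,0,-0.09],"twist":0},
    {"translation":[0,0,-0.11],"twist":0},
    {"translation":[0,0,-0.12],"twist":0},
    {"translation":[0,0,-0.12],"twist":0},
    {"translation":[0,0,-0.12],"twist":0},
  ],
)

```text
time_s: 3.73
ee_pos: [0.5094, 0.1322, 0.1478]
ee_rot: [[0.995, -0.099, 0.0], [-0.099, -0.995, -0.0], [0.0, -0.0, -1.0]]
ft_force: [-0.3, 0.4, -0.7]
finger_gap: 0.346
```

```bash
python3 -c "
from m import *
rel(*N['red'],.148,NY)
p,d=env.camera('scene');cv2.imwrite('pics/a2.png',p[100:300,200:480,::-1].repeat(2,0).repeat(2,1))"
```

```text
[0.0632, 0.3885, -0.0002] twist -0.3817 rows 9.4
```

View pics/a2.png

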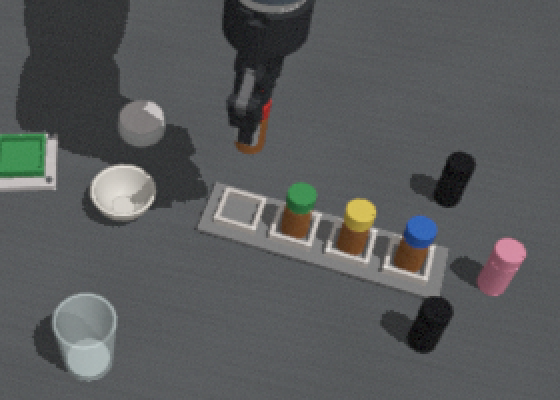

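The red vial is held upright (250,125) and its pocket (240,208) is empty.

Request:
servo_tool(
  commands=[
    {"translation":[0.003,0.02,0],"twist":-0.02},
    {"translation":[0.009,0.055,0],"twist":-0.06},
    {"translation":[0.015,0.095,0],"twist":-0.1},
    {"translation":[0.063,0.3885,0],"twist":-0.382},
    {"translation":[0.063,0.3885,0],"twist":-0.382},
    {"translation":[0.063,0.3885,0],"twist":-0.382},
    {"translation":[0.063,0.3885,0],"twist":-0.382},
    {"translation":[0.063,0.3885,0],"twist":-0.382},
    {"translation":[0.063,0.3885,0],"twist":-0.382},
    {"translation":[0.063,0.3885,0],"twist":-0.382},
    {"translation":[0.063,0.3885,0],"twist":-0.382},
    {"translation":[0.063,0.3885,0],"twist":-0.382},
  ],
)

```text
time_s: 4.78
ee_pos: [0.5332, -0.2639, 0.1455]
ee_rot: [[0.961, 0.275, -0.003], [0.275, -0.961, 0.001], [-0.002, -0.002, -1.0]]
ft_force: [-1.2, 1.1, -1.5]
finger_gap: 0.341
```

Request:
servo_tool(
  commands=[
    {"translation":[0,0,0],"twist":0},
    {"translation":[0,0,0],"twist":0},
    {"translation":[0,0,0],"twist":0},
  ],
)

```text
time_s: 5.03
ee_pos: [0.5337, -0.259, 0.1476]
ee_rot: [[0.96, 0.281, -0.001], [0.281, -0.96, 0.001], [-0.001, -0.001, -1.0]]
ft_force: [0.0, -0.1, -0.9]
finger_gap: 0.34
```

```bash
python3 -c "
from m import *
rel(*N['red'],.035,NY)
p,d=env.camera('scene');cv2.imwrite('pics/a3.png',p[80:280,60:340,::-1].repeat(2,0).repeat(2,1))"
```

```text
[-0.0001, 0.0017, 0.1126] twist 0.0017 rows 2.7
```

View pics/a3.png

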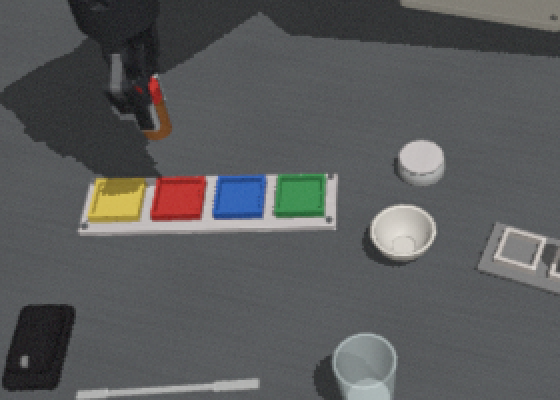

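The red vial is held over the magazine (155,105). Its lean in the picture could be perspective, so I check by projecting an upright model.

```bash
python3 -c "
from m import *
i=env.camera_info('scene');T=np.linalg.inv(i['T'])
for z in (.1275,.1915):
  q=T[:3,:3]@np.array([.5337,-.259,z])+T[:3,3];q=i['mtx']@q;print((q[:2]/q[2]-[60,80])*2)"
```

```text
[156.71362891 129.90818954]
[141.2150423   84.33153591]
```

Request:
servo_tool(
  commands=[
    {"translation":[0,0.0015,0.03],"twist":0},
    {"translation":[0,0.0015,0.06],"twist":0},
    {"translation":[0,0.0015,0.085],"twist":0},
    {"translation":[0,0.0015,0.1],"twist":0},
    {"translation":[0,0.0015,0.107],"twist":0},
    {"translation":[0,0.0015,0.11],"twist":0},
    {"translation":[0,0.0015,0.112],"twist":0},
    {"translation":[0,0.0015,0.112],"twist":0},
    {"translation":[0,0.0015,0.112],"twist":0},
  ],
)

```text
time_s: 5.83
ee_pos: [0.5349, -0.2622, 0.0372]
ee_rot: [[0.96, 0.28, 0.001], [0.28, -0.96, -0.001], [0.001, 0.001, -1.0]]
ft_force: [-0.0, -0.8, -0.8]
finger_gap: 0.342
```

Request:
servo_tool(
  commands=[
    {"translation":[0,0,0],"twist":0},
    {"translation":[0,0,0],"twist":0},
  ],
)

```text
time_s: 6.0
ee_pos: [0.5346, -0.2623, 0.0368]
ee_rot: [[0.96, 0.279, 0.001], [0.279, -0.96, -0.001], [0.001, 0.001, -1.0]]
ft_force: [0.1, 0.8, -0.2]
finger_gap: 0.339
```

Request:
servo_tool(
  commands=[
    {"translation":[0,0,0.001],"twist":0},
    {"translation":[0,0,0.002],"twist":0},
    {"translation":[0,0,0.002],"twist":0},
    {"translation":[0,0,0.002],"twist":0},
  ],
)

```text
time_s: 6.33
ee_pos: [0.5345, -0.2623, 0.0349]
ee_rot: [[0.96, 0.279, 0.001], [0.279, -0.96, -0.001], [0.001, 0.001, -1.0]]
ft_force: [-0.8, 1.6, 6.3]
finger_gap: 0.344
```

Request:
servo_tool(
  commands=[
    {"translation":[0,0,0],"twist":0},
    {"translation":[0,0,0],"twist":0},
    {"translation":[0,0,0],"twist":0},
    {"translation":[0,0,0],"twist":0},
    {"translation":[0,0,0],"twist":0},
    {"translation":[0,0,0],"twist":0},
    {"translation":[0,0,0],"twist":0},
  ],
  grip=0,
)

```text
time_s: 6.92
ee_pos: [0.5343, -0.262, 0.034]
ee_rot: [[0.96, 0.279, -0.0], [0.279, -0.96, 0.0], [-0.0, -0.0, -1.0]]
ft_force: [-0.2, 0.8, -0.0]
finger_gap: 1.002
```

Request:
servo_tool(
  commands=[
    {"translation":[0,0,-0.02],"twist":0},
    {"translation":[0,0,-0.06],"twist":0},
    {"translation":[0,0,-0.1],"twist":0},
    {"translation":[0,0,-0.115],"twist":0},
    {"translation":[0,0,-0.115],"twist":0},
    {"translation":[0,0,-0.115],"twist":0},
  ],
)

```text
time_s: 7.42
ee_pos: [0.5346, -0.2622, 0.1498]
ee_rot: [[0.96, 0.279, 0.002], [0.279, -0.96, -0.001], [0.001, 0.001, -1.0]]
ft_force: [0.8, 0.8, 0.1]
finger_gap: 0.997
```

```bash
cat >> m.py <<'E'
def check(*names):
    for c in("scene","top"):
        p,d=env.camera(c);W=cloud(c,d)
        for n in names:
            Q=W[colour(p,n)&(d>0)&(W[...,2]>.07)&(W[...,2]<.09)&(W[...,1]<0)&(W[...,0]<.62)]
            if len(Q)>20:
                r=cv2.minAreaRect(Q[:,:2].astype(np.float32));print(c,n,len(Q),np.round(r[0],4),np.round(r[1],4),np.median(Q[:,2]).round(4),'nest',N[n])
E
python3 -c "
from m import *
rel(*V['yellow'],.15,VY);check('red')"
```

```text
[0.1317, -0.5007, -0.0008] twist 0.3825 rows 12.4
scene red 140 [ 0.5349 -0.2605] [0.0299 0.0282] 0.0778 nest (0.534, -0.2606)
top red 200 [ 0.5346 -0.2606] [0.0292 0.0277] 0.0784 nest (0.534, -0.2606)
```

Red stands in its nest: cap 1 mm off centre, top at 78 mm as it must be. Next is yellow.

Request:
servo_tool(
  commands=[
    {"translation":[0.132,-0.5,0],"twist":0.3825},
    {"translation":[0.132,-0.5,0],"twist":0.3825},
    {"translation":[0.132,-0.5,0],"twist":0.3825},
    {"translation":[0.132,-0.5,0],"twist":0.3825},
    {"translation":[0.132,-0.5,0],"twist":0.3825},
    {"translation":[0.132,-0.5,0],"twist":0.3825},
    {"translation":[0.132,-0.5,0],"twist":0.3825},
    {"translation":[0.132,-0.5,0],"twist":0.3825},
    {"translation":[0.132,-0.5,0],"twist":0.3825},
    {"translation":[0.132,-0.5,0],"twist":0.3825},
    {"translation":[0.132,-0.5,0],"twist":0.3825},
    {"translation":[0.132,-0.5,0],"twist":0.3825},
  ],
)

```text
time_s: 8.52
ee_pos: [0.5207, 0.2361, 0.1474]
ee_rot: [[0.995, -0.099, -0.003], [-0.099, -0.995, -0.001], [-0.003, 0.001, -1.0]]
ft_force: [1.6, -1.0, 0.0]
finger_gap: 1.001
```

Request:
servo_tool(
  commands=[
    {"translation":[0,0,0],"twist":0},
    {"translation":[0,0,0],"twist":0},
    {"translation":[0,0,0],"twist":0},
    {"translation":[0,0,0],"twist":0},
  ],
)

```text
time_s: 8.85
ee_pos: [0.5217, 0.2332, 0.1482]
ee_rot: [[0.995, -0.1, -0.002], [-0.1, -0.995, -0.001], [-0.001, 0.001, -1.0]]
ft_force: [-0.6, 0.3, -0.3]
finger_gap: 0.998
```

```bash
python3 -c "
from m import *
rel(*V['yellow'],.028,VY)"
```

```text
[-0.0025, -0.0221, 0.1202] twist -0.001 rows 2.9
```

Request:
servo_tool(
  commands=[
    {"translation":[-0.0025,-0.022,0.01],"twist":0},
    {"translation":[-0.0025,-0.022,0.04],"twist":0},
    {"translation":[-0.0025,-0.022,0.08],"twist":0},
    {"translation":[-0.0025,-0.022,0.105],"twist":0},
    {"translation":[-0.0025,-0.022,0.12],"twist":0},
    {"translation":[-0.0025,-0.022,0.12],"twist":0},
    {"translation":[-0.0025,-0.022,0.12],"twist":0},
  ],
)

```text
time_s: 9.43
ee_pos: [0.5216, 0.255, 0.0287]
ee_rot: [[0.995, -0.101, -0.002], [-0.101, -0.995, -0.001], [-0.002, 0.001, -1.0]]
ft_force: [0.3, -0.2, 1.2]
finger_gap: 0.999
```

Request:
servo_tool(
  commands=[
    {"translation":[0,0,0],"twist":0},
    {"translation":[0,0,0],"twist":0},
    {"translation":[0,0,0],"twist":0},
    {"translation":[0,0,0],"twist":0},
    {"translation":[0,0,0],"twist":0},
    {"translation":[0,0,0],"twist":0},
    {"translation":[0,0,0],"twist":0},
    {"translation":[0,0,0],"twist":0},
  ],
  grip=1,
)

```text
time_s: 10.1
ee_pos: [0.5219, 0.2565, 0.0299]
ee_rot: [[0.995, -0.099, 0.001], [-0.099, -0.995, 0.0], [0.001, -0.0, -1.0]]
ft_force: [-1.9, -0.6, 6.2]
finger_gap: 0.343
```

Request:
servo_tool(
  commands=[
    {"translation":[0,0,-0.01],"twist":0},
    {"translation":[0,0,-0.03],"twist":0},
    {"translation":[0,0,-0.06],"twist":0},
    {"translation":[0,0,-0.09],"twist":0},
    {"translation":[0,0,-0.11],"twist":0},
    {"translation":[0,0,-0.12],"twist":0},
    {"translation":[0,0,-0.12],"twist":0},
    {"translation":[0,0,-0.12],"twist":0},
  ],
)

```text
time_s: 10.77
ee_pos: [0.5215, 0.2564, 0.1488]
ee_rot: [[0.995, -0.099, 0.0], [-0.099, -0.995, 0.0], [0.0, -0.0, -1.0]]
ft_force: [0.1, 1.0, -1.3]
finger_gap: 0.341
```

```bash
python3 -c "
from m import *
rel(*N['yellow'],.148,NY)"
```

```text
[0.09, 0.578, 0.0008] twist -0.3822 rows 14.0
```

Request:
servo_tool(
  commands=[
    {"translation":[0.003,0.02,0],"twist":-0.02},
    {"translation":[0.009,0.055,0],"twist":-0.06},
    {"translation":[0.015,0.095,0],"twist":-0.1},
    {"translation":[0.09,0.578,0],"twist":-0.382},
    {"translation":[0.09,0.578,0],"twist":-0.382},
    {"translation":[0.09,0.578,0],"twist":-0.382},
    {"translation":[0.09,0.578,0],"twist":-0.382},
    {"translation":[0.09,0.578,0],"twist":-0.382},
    {"translation":[0.09,0.578,0],"twist":-0.382},
    {"translation":[0.09,0.578,0],"twist":-0.382},
    {"translation":[0.09,0.578,0],"twist":-0.382},
    {"translation":[0.09,0.578,0],"twist":-0.382},
  ],
)

```text
time_s: 11.77
ee_pos: [0.5461, -0.2079, 0.147]
ee_rot: [[0.96, 0.279, -0.003], [0.279, -0.96, 0.002], [-0.002, -0.002, -1.0]]
ft_force: [1.5, -0.3, -0.3]
finger_gap: 0.342
```

Request:
servo_tool(
  commands=[
    {"translation":[0,0,0],"twist":0},
    {"translation":[0,0,0],"twist":0},
    {"translation":[0,0,0],"twist":0},
    {"translation":[0,0,0],"twist":0},
  ],
)

```text
time_s: 12.1
ee_pos: [0.5468, -0.205, 0.1481]
ee_rot: [[0.96, 0.28, -0.002], [0.28, -0.96, 0.001], [-0.001, -0.002, -1.0]]
ft_force: [0.1, -0.0, -0.3]
finger_gap: 0.342
```

```bash
python3 -c "
from m import *
rel(*N['yellow'],.15,NY)"
```

```text
[-0.0277, 0.1198, -0.002] twist 0.0007 rows 2.9
```

Request:
servo_tool(
  commands=[
    {"translation":[-0.007,0.03,0],"twist":0},
    {"translation":[-0.016,0.07,0],"twist":0},
    {"translation":[-0.024,0.105,0],"twist":0},
    {"translation":[-0.0277,0.12,0],"twist":0},
    {"translation":[-0.0277,0.12,0],"twist":0},
    {"translation":[-0.0277,0.12,0],"twist":0},
    {"translation":[-0.0277,0.12,0],"twist":0},
  ],
)

```text
time_s: 12.68
ee_pos: [0.5542, -0.3273, 0.1489]
ee_rot: [[0.96, 0.28, -0.0], [0.28, -0.96, 0.001], [-0.0, -0.001, -1.0]]
ft_force: [-0.7, -0.2, -0.7]
finger_gap: 0.346
```

```bash
python3 -c "
from m import *
rel(*N['yellow'],.0355,NY)"
```

```text
[-0.0005, 0.0003, 0.1134] twist 0.0012 rows 2.7
```

Request:
servo_tool(
  commands=[
    {"translation":[0,0,0.03],"twist":0},
    {"translation":[0,0,0.06],"twist":0},
    {"translation":[0,0,0.085],"twist":0},
    {"translation":[0,0,0.1],"twist":0},
    {"translation":[0,0,0.107],"twist":0},
    {"translation":[0,0,0.11],"twist":0},
    {"translation":[0,0,0.112],"twist":0},
    {"translation":[0,0,0.1135],"twist":0},
    {"translation":[0,0,0.1135],"twist":0},
    {"translation":[0,0,0.1135],"twist":0},
    {"translation":[0,0,0.1135],"twist":0},
  ],
)

```text
time_s: 13.6
ee_pos: [0.5544, -0.3294, 0.0363]
ee_rot: [[0.96, 0.279, 0.001], [0.279, -0.96, -0.001], [0.001, 0.001, -1.0]]
ft_force: [-0.5, 0.2, -1.0]
finger_gap: 0.34
```

Request:
servo_tool(
  commands=[
    {"translation":[0,0,0.0005],"twist":0},
    {"translation":[0,0,0.001],"twist":0},
    {"translation":[0,0,0.0015],"twist":0},
    {"translation":[0,0,0.0015],"twist":0},
  ],
)

```text
time_s: 13.93
ee_pos: [0.5544, -0.3296, 0.0359]
ee_rot: [[0.96, 0.279, 0.002], [0.279, -0.96, -0.001], [0.001, 0.002, -1.0]]
ft_force: [-2.6, 1.6, 11.3]
finger_gap: 0.345
```

Contact on the nest floor, so I release.

Request:
servo_tool(
  commands=[
    {"translation":[0,0,0],"twist":0},
    {"translation":[0,0,0],"twist":0},
    {"translation":[0,0,0],"twist":0},
    {"translation":[0,0,0],"twist":0},
    {"translation":[0,0,0],"twist":0},
    {"translation":[0,0,0],"twist":0},
    {"translation":[0,0,0],"twist":0},
  ],
  grip=0,
)

```text
time_s: 14.52
ee_pos: [0.5541, -0.3292, 0.0339]
ee_rot: [[0.96, 0.279, -0.0], [0.279, -0.96, 0.0], [-0.0, -0.0, -1.0]]
ft_force: [0.4, 0.7, -0.1]
finger_gap: 0.999
```

Request:
servo_tool(
  commands=[
    {"translation":[0,0,-0.02],"twist":0},
    {"translation":[0,0,-0.06],"twist":0},
    {"translation":[0,0,-0.1],"twist":0},
    {"translation":[0,0,-0.115],"twist":0},
    {"translation":[0,0,-0.115],"twist":0},
    {"translation":[0,0,-0.115],"twist":0},
  ],
)

```text
time_s: 15.02
ee_pos: [0.5544, -0.3294, 0.15]
ee_rot: [[0.96, 0.279, 0.002], [0.279, -0.96, -0.001], [0.001, 0.002, -1.0]]
ft_force: [0.1, -0.1, -1.4]
finger_gap: 1.0
```

```bash
python3 -c "
from m import *
rel(*V['green'],.15,VY);check('red','yellow')"
```

```text
[0.1082, -0.5132, -0.0008] twist 0.382 rows 12.6
scene red 140 [ 0.5349 -0.2611] [0.0304 0.0291] 0.0777 nest (0.534, -0.2606)
scene yellow 133 [ 0.5545 -0.3296] [0.0295 0.0277] 0.0778 nest (0.5537, -0.3277)
top red 202 [ 0.5339 -0.2606] [0.0294 0.0281] 0.0782 nest (0.534, -0.2606)
top yellow 209 [ 0.554  -0.3295] [0.0298 0.028 ] 0.0782 nest (0.5537, -0.3277)
```

Yellow is placed 2 mm off centre with its top at 78 mm. Green is next.

Request:
servo_tool(
  commands=[
    {"translation":[0.108,-0.513,0],"twist":0.382},
    {"translation":[0.108,-0.513,0],"twist":0.382},
    {"translation":[0.108,-0.513,0],"twist":0.382},
    {"translation":[0.108,-0.513,0],"twist":0.382},
    {"translation":[0.108,-0.513,0],"twist":0.382},
    {"translation":[0.108,-0.513,0],"twist":0.382},
    {"translation":[0.108,-0.513,0],"twist":0.382},
    {"translation":[0.108,-0.513,0],"twist":0.382},
    {"translation":[0.108,-0.513,0],"twist":0.382},
    {"translation":[0.108,-0.513,0],"twist":0.382},
    {"translation":[0.108,-0.513,0],"twist":0.382},
    {"translation":[0.108,-0.513,0],"twist":0.382},
  ],
)

```text
time_s: 16.12
ee_pos: [0.5153, 0.1712, 0.1476]
ee_rot: [[0.995, -0.099, -0.002], [-0.099, -0.995, -0.0], [-0.002, 0.001, -1.0]]
ft_force: [1.4, -0.7, -0.2]
finger_gap: 1.002
```

Request:
servo_tool(
  commands=[
    {"translation":[0,0,0],"twist":0},
    {"translation":[0,0,0],"twist":0},
    {"translation":[0,0,0],"twist":0},
    {"translation":[0,0,0],"twist":0},
  ],
)

```text
time_s: 16.45
ee_pos: [0.5164, 0.1684, 0.1482]
ee_rot: [[0.995, -0.1, -0.001], [-0.1, -0.995, -0.0], [-0.001, 0.001, -1.0]]
ft_force: [-0.6, -0.4, 0.3]
finger_gap: 1.003
```

```bash
python3 -c "
from m import *
rel(*V['green'],.028,VY)"
```

```text
[-0.0036, -0.025, 0.1202] twist -0.001 rows 2.9
```

Request:
servo_tool(
  commands=[
    {"translation":[-0.0036,-0.025,0.01],"twist":0},
    {"translation":[-0.0036,-0.025,0.04],"twist":0},
    {"translation":[-0.0036,-0.025,0.08],"twist":0},
    {"translation":[-0.0036,-0.025,0.105],"twist":0},
    {"translation":[-0.0036,-0.025,0.12],"twist":0},
    {"translation":[-0.0036,-0.025,0.12],"twist":0},
    {"translation":[-0.0036,-0.025,0.12],"twist":0},
  ],
)

```text
time_s: 17.03
ee_pos: [0.5155, 0.1932, 0.0286]
ee_rot: [[0.995, -0.101, -0.002], [-0.101, -0.995, -0.0], [-0.002, 0.001, -1.0]]
ft_force: [-0.1, 0.3, 0.7]
finger_gap: 1.0
```

Request:
servo_tool(
  commands=[
    {"translation":[0,0,0],"twist":0},
    {"translation":[0,0,0],"twist":0},
    {"translation":[0,0,0],"twist":0},
    {"translation":[0,0,0],"twist":0},
    {"translation":[0,0,0],"twist":0},
    {"translation":[0,0,0],"twist":0},
    {"translation":[0,0,0],"twist":0},
    {"translation":[0,0,0],"twist":0},
  ],
  grip=1,
)

```text
time_s: 17.7
ee_pos: [0.5158, 0.1947, 0.0299]
ee_rot: [[0.995, -0.099, 0.001], [-0.099, -0.995, 0.0], [0.001, -0.0, -1.0]]
ft_force: [-2.6, -0.8, 7.4]
finger_gap: 0.343
```

Request:
servo_tool(
  commands=[
    {"translation":[0,0,-0.01],"twist":0},
    {"translation":[0,0,-0.03],"twist":0},
    {"translation":[0,0,-0.06],"twist":0},
    {"translation":[0,0,-0.09],"twist":0},
    {"translation":[0,0,-0.11],"twist":0},
    {"translation":[0,0,-0.12],"twist":0},
    {"translation":[0,0,-0.12],"twist":0},
    {"translation":[0,0,-0.12],"twist":0},
  ],
)

```text
time_s: 18.37
ee_pos: [0.5154, 0.1946, 0.1488]
ee_rot: [[0.995, -0.099, 0.0], [-0.099, -0.995, 0.0], [0.0, -0.0, -1.0]]
ft_force: [0.1, 1.0, 0.4]
finger_gap: 0.342
```

```bash
python3 -c "
from m import *
rel(*N['green'],.148,NY)"
```

```text
[0.0118, 0.3214, 0.0008] twist -0.3822 rows 7.7
```

Request:
servo_tool(
  commands=[
    {"translation":[0.001,0.02,0],"twist":-0.02},
    {"translation":[0.002,0.055,0],"twist":-0.06},
    {"translation":[0.0035,0.095,0],"twist":-0.12},
    {"translation":[0.005,0.135,0],"twist":-0.18},
    {"translation":[0.0065,0.175,0],"twist":-0.24},
    {"translation":[0.008,0.215,0],"twist":-0.3},
    {"translation":[0.0095,0.255,0],"twist":-0.35},
    {"translation":[0.011,0.29,0],"twist":-0.382},
    {"translation":[0.0115,0.313,0],"twist":-0.382},
    {"translation":[0.012,0.3215,0],"twist":-0.382},
    {"translation":[0.012,0.3215,0],"twist":-0.382},
    {"translation":[0.012,0.3215,0],"twist":-0.382},
  ],
)

```text
time_s: 19.37
ee_pos: [0.4949, -0.126, 0.1479]
ee_rot: [[0.961, 0.278, -0.002], [0.278, -0.961, 0.001], [-0.002, -0.002, -1.0]]
ft_force: [-0.9, 0.7, -0.7]
finger_gap: 0.342
```

Request:
servo_tool(
  commands=[
    {"translation":[0,0,0],"twist":0},
    {"translation":[0,0,0],"twist":0},
  ],
)

```text
time_s: 19.53
ee_pos: [0.4955, -0.1251, 0.1488]
ee_rot: [[0.96, 0.28, -0.001], [0.28, -0.96, 0.0], [-0.0, -0.001, -1.0]]
ft_force: [-0.8, 0.6, -0.2]
finger_gap: 0.341
```

```bash
python3 -c "
from m import *
rel(*N['green'],.0355,NY)"
```

```text
[-0.0006, 0.0012, 0.1133] twist 0.0015 rows 2.7
```

Request:
servo_tool(
  commands=[
    {"translation":[0,0,0.03],"twist":0},
    {"translation":[0,0,0.06],"twist":0},
    {"translation":[0,0,0.085],"twist":0},
    {"translation":[0,0,0.1],"twist":0},
    {"translation":[0,0,0.107],"twist":0},
    {"translation":[0,0,0.11],"twist":0},
    {"translation":[0,0,0.112],"twist":0},
    {"translation":[0,0,0.1135],"twist":0},
    {"translation":[0,0,0.1135],"twist":0},
    {"translation":[0,0,0.1135],"twist":0},
    {"translation":[0,0,0.1135],"twist":0},
  ],
)

```text
time_s: 20.45
ee_pos: [0.4959, -0.1266, 0.0362]
ee_rot: [[0.96, 0.279, 0.001], [0.279, -0.96, -0.001], [0.001, 0.001, -1.0]]
ft_force: [-0.1, -0.1, -0.4]
finger_gap: 0.346
```

Request:
servo_tool(
  commands=[
    {"translation":[0,0,0.0005],"twist":0},
    {"translation":[0,0,0.001],"twist":0},
    {"translation":[0,0,0.001],"twist":0},
    {"translation":[0,0,0.001],"twist":0},
  ],
)

```text
time_s: 20.78
ee_pos: [0.4959, -0.1267, 0.0358]
ee_rot: [[0.96, 0.279, 0.002], [0.279, -0.96, -0.001], [0.001, 0.001, -1.0]]
ft_force: [-2.9, 1.2, 12.9]
finger_gap: 0.342
```

Request:
servo_tool(
  commands=[
    {"translation":[0,0,0],"twist":0},
    {"translation":[0,0,0],"twist":0},
    {"translation":[0,0,0],"twist":0},
    {"translation":[0,0,0],"twist":0},
    {"translation":[0,0,0],"twist":0},
    {"translation":[0,0,0],"twist":0},
    {"translation":[0,0,0],"twist":0},
  ],
  grip=0,
)

```text
time_s: 21.37
ee_pos: [0.4955, -0.1265, 0.0345]
ee_rot: [[0.96, 0.279, -0.0], [0.279, -0.96, 0.0], [-0.0, -0.0, -1.0]]
ft_force: [-0.1, 0.4, -0.2]
finger_gap: 0.999
```

Request:
servo_tool(
  commands=[
    {"translation":[0,0,-0.02],"twist":0},
    {"translation":[0,0,-0.06],"twist":0},
    {"translation":[0,0,-0.1],"twist":0},
    {"translation":[0,0,-0.115],"twist":0},
    {"translation":[0,0,-0.115],"twist":0},
    {"translation":[0,0,-0.115],"twist":0},
  ],
)

```text
time_s: 21.87
ee_pos: [0.4959, -0.1267, 0.1501]
ee_rot: [[0.96, 0.279, 0.002], [0.279, -0.96, -0.001], [0.001, 0.001, -1.0]]
ft_force: [-1.0, -0.1, -0.9]
finger_gap: 1.0
```

```bash
python3 -c "
from m import *
rel(*V['blue'],.15,VY);check('green')"
```

```text
[0.154, -0.4171, -0.0001] twist 0.382 rows 10.7
scene green 84 [ 0.4983 -0.1267] [0.0264 0.0249] 0.0779 nest (0.4952, -0.1264)
top green 83 [ 0.4953 -0.1187] [0.029  0.0124] 0.0785 nest (0.4952, -0.1264)
```

Green is placed (the top view is partly hidden by the gripper). Blue is last.

Request:
servo_tool(
  commands=[
    {"translation":[0.154,-0.417,0],"twist":0.382},
    {"translation":[0.154,-0.417,0],"twist":0.382},
    {"translation":[0.154,-0.417,0],"twist":0.382},
    {"translation":[0.154,-0.417,0],"twist":0.382},
    {"translation":[0.154,-0.417,0],"twist":0.382},
    {"translation":[0.154,-0.417,0],"twist":0.382},
    {"translation":[0.154,-0.417,0],"twist":0.382},
    {"translation":[0.154,-0.417,0],"twist":0.382},
    {"translation":[0.154,-0.417,0],"twist":0.382},
    {"translation":[0.154,-0.417,0],"twist":0.382},
    {"translation":[0.154,-0.417,0],"twist":0.382},
    {"translation":[0.154,-0.417,0],"twist":0.382},
  ],
)

```text
time_s: 22.97
ee_pos: [0.5262, 0.3229, 0.147]
ee_rot: [[0.996, -0.094, -0.003], [-0.094, -0.996, 0.001], [-0.003, -0.0, -1.0]]
ft_force: [-1.2, -1.5, 0.1]
finger_gap: 0.998
```

Request:
servo_tool(
  commands=[
    {"translation":[0,0,0],"twist":0},
    {"translation":[0,0,0],"twist":0},
    {"translation":[0,0,0],"twist":0},
    {"translation":[0,0,0],"twist":0},
  ],
)

```text
time_s: 23.3
ee_pos: [0.5272, 0.3156, 0.1493]
ee_rot: [[0.995, -0.101, -0.001], [-0.101, -0.995, -0.0], [-0.001, 0.0, -1.0]]
ft_force: [0.3, 0.4, -0.1]
finger_gap: 0.998
```

```bash
python3 -c "
from m import *
rel(*V['blue'],.028,VY)"
```

```text
[0.0002, -0.0013, 0.1213] twist -0.0017 rows 2.9
```

Request:
servo_tool(
  commands=[
    {"translation":[0,-0.001,0.04],"twist":0},
    {"translation":[0,-0.001,0.08],"twist":0},
    {"translation":[0,-0.001,0.105],"twist":0},
    {"translation":[0,-0.001,0.12],"twist":0},
    {"translation":[0,-0.001,0.12],"twist":0},
    {"translation":[0,-0.001,0.12],"twist":0},
  ],
)

```text
time_s: 23.8
ee_pos: [0.5273, 0.3168, 0.0295]
ee_rot: [[0.995, -0.101, -0.001], [-0.101, -0.995, -0.0], [-0.001, 0.001, -1.0]]
ft_force: [-0.4, 0.0, -0.3]
finger_gap: 1.002
```

Request:
servo_tool(
  commands=[
    {"translation":[0,0,0],"twist":0},
    {"translation":[0,0,0],"twist":0},
    {"translation":[0,0,0],"twist":0},
    {"translation":[0,0,0],"twist":0},
    {"translation":[0,0,0],"twist":0},
    {"translation":[0,0,0],"twist":0},
    {"translation":[0,0,0],"twist":0},
    {"translation":[0,0,0],"twist":0},
  ],
  grip=1,
)

```text
time_s: 24.47
ee_pos: [0.5276, 0.3181, 0.0305]
ee_rot: [[0.995, -0.099, 0.001], [-0.099, -0.995, 0.0], [0.001, -0.001, -1.0]]
ft_force: [0.1, -0.4, 7.2]
finger_gap: 0.347
```

Request:
servo_tool(
  commands=[
    {"translation":[0,0,-0.01],"twist":0},
    {"translation":[0,0,-0.03],"twist":0},
    {"translation":[0,0,-0.06],"twist":0},
    {"translation":[0,0,-0.09],"twist":0},
    {"translation":[0,0,-0.11],"twist":0},
    {"translation":[0,0,-0.12],"twist":0},
    {"translation":[0,0,-0.12],"twist":0},
    {"translation":[0,0,-0.12],"twist":0},
  ],
)

```text
time_s: 25.13
ee_pos: [0.5271, 0.3179, 0.1492]
ee_rot: [[0.995, -0.099, -0.0], [-0.099, -0.995, -0.0], [-0.0, 0.0, -1.0]]
ft_force: [0.9, -0.3, -0.5]
finger_gap: 0.343
```

```bash
python3 -c "
from m import *
rel(*N['blue'],.15,NY)"
```

```text
[0.0382, 0.51, -0.0008] twist -0.3822 rows 12.3
```

Request:
servo_tool(
  commands=[
    {"translation":[0.0015,0.02,0],"twist":-0.02},
    {"translation":[0.004,0.055,0],"twist":-0.06},
    {"translation":[0.007,0.095,0],"twist":-0.1},
    {"translation":[0.0382,0.51,0],"twist":-0.382},
    {"translation":[0.0382,0.51,0],"twist":-0.382},
    {"translation":[0.0382,0.51,0],"twist":-0.382},
    {"translation":[0.0382,0.51,0],"twist":-0.382},
    {"translation":[0.0382,0.51,0],"twist":-0.382},
    {"translation":[0.0382,0.51,0],"twist":-0.382},
    {"translation":[0.0382,0.51,0],"twist":-0.382},
    {"translation":[0.0382,0.51,0],"twist":-0.382},
    {"translation":[0.0382,0.51,0],"twist":-0.382},
  ],
)

```text
time_s: 26.13
ee_pos: [0.5145, -0.1473, 0.1477]
ee_rot: [[0.96, 0.279, -0.003], [0.279, -0.96, 0.001], [-0.002, -0.002, -1.0]]
ft_force: [1.2, 0.0, 0.1]
finger_gap: 0.342
```

Request:
servo_tool(
  commands=[
    {"translation":[0,0,0],"twist":0},
    {"translation":[0,0,0],"twist":0},
    {"translation":[0,0,0],"twist":0},
    {"translation":[0,0,0],"twist":0},
  ],
)

```text
time_s: 26.47
ee_pos: [0.5154, -0.1445, 0.1486]
ee_rot: [[0.96, 0.28, -0.002], [0.28, -0.96, 0.001], [-0.001, -0.001, -1.0]]
ft_force: [0.1, 0.1, -1.7]
finger_gap: 0.345
```

```bash
python3 -c "
from m import *
rel(*N['blue'],.15,NY)"
```

```text
[-0.0145, 0.0467, -0.0014] twist 0.0008 rows 1.2
```

Request:
servo_tool(
  commands=[
    {"translation":[-0.005,0.016,0],"twist":0},
    {"translation":[-0.011,0.036,0],"twist":0},
    {"translation":[-0.0145,0.047,0],"twist":0},
    {"translation":[-0.0145,0.047,0],"twist":0},
    {"translation":[-0.0145,0.047,0],"twist":0},
    {"translation":[-0.0145,0.047,0],"twist":0},
  ],
)

```text
time_s: 26.97
ee_pos: [0.5149, -0.1937, 0.1494]
ee_rot: [[0.96, 0.28, -0.0], [0.28, -0.96, 0.001], [-0.0, -0.001, -1.0]]
ft_force: [-0.8, -0.5, -0.3]
finger_gap: 0.347
```

```bash
python3 -c "
from m import *
rel(*N['blue'],.036,NY)"
```

```text
[-0.0003, -0.0003, 0.1134] twist 0.0005 rows 2.7
```

Request:
servo_tool(
  commands=[
    {"translation":[0,-0.001,0.03],"twist":0},
    {"translation":[0,-0.001,0.06],"twist":0},
    {"translation":[0,-0.001,0.085],"twist":0},
    {"translation":[0,-0.001,0.1],"twist":0},
    {"translation":[0,-0.001,0.107],"twist":0},
    {"translation":[0,-0.001,0.11],"twist":0},
    {"translation":[0,-0.001,0.112],"twist":0},
    {"translation":[0,-0.001,0.1135],"twist":0},
    {"translation":[0,-0.001,0.1135],"twist":0},
    {"translation":[0,-0.001,0.1135],"twist":0},
    {"translation":[0,-0.001,0.1135],"twist":0},
  ],
)

```text
time_s: 27.88
ee_pos: [0.5151, -0.194, 0.0368]
ee_rot: [[0.96, 0.279, 0.001], [0.279, -0.96, -0.001], [0.001, 0.001, -1.0]]
ft_force: [0.2, 0.1, -0.9]
finger_gap: 0.346
```

Request:
servo_tool(
  commands=[
    {"translation":[0,0,0.0005],"twist":0},
    {"translation":[0,0,0.001],"twist":0},
    {"translation":[0,0,0.001],"twist":0},
    {"translation":[0,0,0.001],"twist":0},
  ],
)

```text
time_s: 28.22
ee_pos: [0.5151, -0.1941, 0.0364]
ee_rot: [[0.96, 0.279, 0.002], [0.279, -0.96, -0.001], [0.001, 0.001, -1.0]]
ft_force: [-3.0, 1.8, 10.8]
finger_gap: 0.348
```

Request:
servo_tool(
  commands=[
    {"translation":[0,0,0],"twist":0},
    {"translation":[0,0,0],"twist":0},
    {"translation":[0,0,0],"twist":0},
    {"translation":[0,0,0],"twist":0},
    {"translation":[0,0,0],"twist":0},
    {"translation":[0,0,0],"twist":0},
    {"translation":[0,0,0],"twist":0},
  ],
  grip=0,
)

```text
time_s: 28.8
ee_pos: [0.5147, -0.1938, 0.035]
ee_rot: [[0.96, 0.279, -0.0], [0.279, -0.96, 0.0], [-0.0, -0.0, -1.0]]
ft_force: [0.2, 0.2, 0.2]
finger_gap: 1.003
```

Request:
servo_tool(
  commands=[
    {"translation":[0,0,-0.02],"twist":0},
    {"translation":[0,0,-0.06],"twist":0},
    {"translation":[0,0,-0.1],"twist":0},
    {"translation":[-0.03,0,-0.13],"twist":0},
    {"translation":[-0.07,0,-0.14],"twist":0},
    {"translation":[-0.11,0,-0.14],"twist":0},
    {"translation":[-0.13,0,-0.14],"twist":0},
    {"translation":[-0.13,0,-0.14],"twist":0},
    {"translation":[-0.13,0,-0.14],"twist":0},
  ],
)

```text
time_s: 29.55
ee_pos: [0.3892, -0.2305, 0.1755]
ee_rot: [[0.961, 0.277, 0.001], [0.277, -0.961, -0.001], [0.001, 0.001, -1.0]]
ft_force: [-0.0, 0.6, -0.2]
finger_gap: 1.001
```

```bash
python3 -c "
from m import *
check(*HUE)
for c in('top','scene'):
    p,d=env.camera(c)
    if c=='scene': cv2.imwrite('pics/end.png',p[:,:,::-1])
    z=np.load(f'/tmp/{c}.npz')
    for nm,x0,x1,y0,y1,zz in(('dish',.38,.52,-.06,.06,.03),('beaker',.58,.75,-.07,.07,.05)):
        for a in (z['d'],d):
            W=cloud(c,a);Q=W[(W[...,2]>zz)&(W[...,2]<.1)&(W[...,0]>x0)&(W[...,0]<x1)&(W[...,1]>y0)&(W[...,1]<y1)&(a>0)];print(c,nm,len(Q),Q.mean(0).round(4))
"
```

```text
scene red 142 [ 0.5353 -0.261 ] [0.0309 0.0282] 0.0776 nest (0.534, -0.2606)
scene yellow 136 [ 0.5556 -0.329 ] [0.0292 0.0287] 0.0778 nest (0.5537, -0.3277)
scene green 90 [ 0.4977 -0.1267] [0.0279 0.0243] 0.0771 nest (0.4952, -0.1264)
scene blue 137 [ 0.5163 -0.1938] [0.0309 0.0279] 0.0777 nest (0.5145, -0.1934)
top red 202 [ 0.5345 -0.2609] [0.0273 0.0295] 0.0786 nest (0.534, -0.2606)
top yellow 205 [ 0.5538 -0.3295] [0.0305 0.0284] 0.0783 nest (0.5537, -0.3277)
top green 189 [ 0.4969 -0.1266] [0.0271 0.0273] 0.0784 nest (0.4952, -0.1264)
top blue 196 [ 0.5157 -0.1936] [0.0273 0.029 ] 0.0788 nest (0.5145, -0.1934)
top dish 108 [0.4993 0.0055 0.0338]
top dish 109 [0.4997 0.0043 0.0338]
top beaker 354 [0.7231 0.021  0.0694]
top beaker 344 [0.7229 0.0211 0.0696]
scene dish 101 [0.5033 0.0037 0.0332]
scene dish 96 [0.501  0.0047 0.0332]
scene beaker 548 [0.7164 0.0198 0.0675]
scene beaker 547 [0.7163 0.0199 0.0675]
```

View pics/end.png

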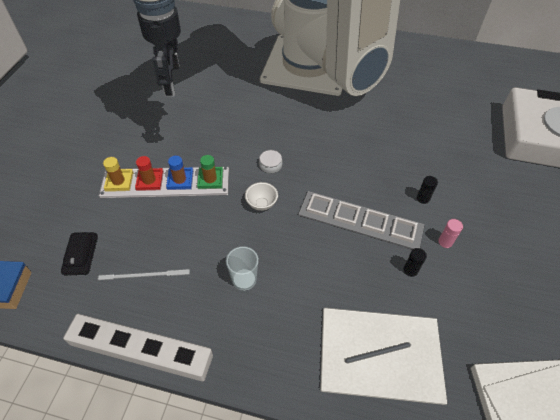

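All four vials stand upright in their own nests (yellow (114,170), red (147,170), blue (178,170), green (208,170)). The rack is empty, the dish and beaker have not moved, and the gripper is clear at (167,80). I hand in.

```bash
python3 -c "
from plant import env
print(env.sign_off())"
```

```text
the job is handed in; nothing more can be done
None
```

I loaded the four vials in the order red, yellow, green, blue, each pressed lightly onto its nest floor before release. I handed the job in at about 30 s on the robot's clock; the hand-in gives no verdict.

- **Vials:** in the last check every cap axis was within about 2.5 mm of its nest centre, and the tops were at about 78 mm, which matches standing upright on the floor.
- **Bystanders:** the dish and the beaker show no movement beyond about 2 mm of measurement noise, and the gripper stands clear of everything.
- **Failed or disagreeing checks:** nothing failed in the final check. Only the check right after placing green was off, because the gripper partly hid the cap in the top camera; the final check, with the arm out of the way, confirmed green. One move call was refused for a missing twist value and simply resent.

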